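# Lever open the hinged cover of a tilted casting mould

### The job

The casting has cured: take the chisel knife out of the tool block, push its blade fully down into one of the two pry slots on the top edge of the leaning mould, in line with the slot, and lever the hinged cover away from the back half with it. Fold the cover over until it leans well open, past upright and away from the back half, where it stays by itself. Then put the knife back into the free slot of the tool block, blade down and fully home, and do not disturb the rasp, spray can, mixing tub and mug.

Things in the scene. Friction and masses are not known exactly. Their poses are not given: they have to be found in the camera images.
- mould: Fixed stand holding a two-part block mould that leans 35 deg. Origin on the bench, x to the cover side, z up. Base board 200x220x12 mm centred at x 15. Grey back half 190 wide, 110 long, 28 thick, on a plywood board 210 wide, 12 thick; white cover 190x110x26 on its upper +x side. The parting face runs from x 20, z 46 mm up to x -43, z 136 mm; closed cover's highest edge z 151.
- pry_slot_left (a point): Middle of the mouth of the pry slot at the +y end of the mould's top edge, on the parting face. z points up out of the slot (35 deg from vertical, to the mould's -x), x square to the parting face to the cover side, y along the width. Slot 11 mm wide (x; 5.5 mm cut in each half), 51 mm long (y; open at the outer side), 30 mm deep, flat floor.
- pry_slot_right (a point): The same at the -y end of the top edge, open at its -y side. Either slot may be used.
- cover_hinge (a point): Middle of the cover's hinge line, at the foot of the cover's outer face; the hinge runs along y. Axes as for the pry slots. With the cover shut its inner face lies 26 mm along -x of this line, and its top edge 110 mm along +z.
- cover (a joint): Cover angle, rad: 0 shut (start), growing as its top swings up and away to the mould's +x, stop at 1.9; 0.61 is upright. Stiff hinge (about 0.25 N m of friction), cover about 0.34 kg: it stays where it is left; starting it takes 4 to 7 N at the blade's tip.
- knife: Stiff chisel knife, 175 mm, 0.15 kg, upright in a slot of the block, foot of handle on the block's top. Origin: middle of the handle's foot; z along the handle, away from the blade. Flat dark wood handle 22 thick (x), 30 wide (y), 80 long, steel cap; blade 3 thick (x), 32 wide (y), 95 long, with a 26x8 mm bolster 8 mm long at the handle. Front and back alike.
- knife_tip (a point): Middle of the blade's end, 95 mm below the knife's origin; axes as the knife.
- tool_block: Fixed light wooden block 70 (x) x 190 (y) x 100 mm high, origin under its centre. Two upright slots, each 13 mm (x) by 44 mm (y), through to the bench, centred 48 mm either side of the centre along y. One holds the knife, the other the rasp.
- block_slot_a (a point): Middle of the mouth of the slot on the block's +y side, at the top face (z 100 mm). Axes as the block.
- block_slot_b (a point): The same for the -y side.
- rasp: Rasp with a round turned wooden handle, 26 mm across and 100 mm long above the block; origin at the foot of its handle. Bystander.
- spray_can: Spray can, 66 mm across, 180 mm high, origin under its centre. Bystander.
- mixing_tub: Clear plastic mixing tub, 110 mm across, 110 mm high, origin under its centre. Bystander.
- mug: White mug, 80 mm across, 90 mm high, origin under its centre. Bystander.
Things that resemble listed ones, but are neither listed nor needed, are in the scene too. Of the things that look like the knife, the smaller one is meant.

How it is judged:
By the outcome, as a careful person would: the job done as asked, in the order asked, and still so for the second after the job is handed in, with the robot touching nothing.
It also fails if it takes over 61 s, if anything falls off the work surface, if the arm or the gripper's body presses on something with over 40 N, if the wrist force passes 120 N, or if a joint passes its speed limit or range.

### The arm

A 6-joint arm with a two-finger parallel gripper is mounted at the origin on the work surface. World frame = base frame: x ahead of the robot, y to its left, z up, the work surface at z = 0. Lengths are in m, angles in rad, forces in N, time in s.
With the tool pointing down it reaches from about 0.3 to 0.875 m from the base axis. Payload 6.4 kg.
Tool frame: the origin (TCP) lies midway between the tips of the shut fingers; the grasp point (between the pads) lies 19 mm behind it (ctrl.pinch_z is the distance from the TCP to the grasp point, in m); z points along the fingers, y is the line along which they close (so a half turn about z gives the same grasp; the last joint's range is limited). The gripper opens to 85 mm and grips with 20 to 120 N. Pads are 22 mm wide; open, the fingers measure 114 mm over their backs; the gripper's body (76 mm by 85 mm) begins 54 mm behind the grasp point. The pads swing forward as they close: fully open they stand 13 mm farther back than shut.
Start: joints at [1.031, 0.181, 1.607, -0, 1.354, -0.206], TCP at [0.188, 0.543, 0.231] pointing down, gripper open.
Joint ranges: [-2.99, 2.99], [-0.89, 2.07], [0.3, 2.58], [-1.14, 4.28], [0, 2.63], [-3.12, 3.12]. Speed limits (rad/s): [2.57, 2.57, 3.01, 3.14, 3.14, 3.14].

### API

Orientations are given as a unit quaternion [w, x, y, z].
In Python, from bench import ctrl gives the robot as it stands.
- The arm moves only by the tool apply_moves, never from a script. Its argument "moves" is a list of rows, each an object with "jaw": the opening, from 0 (shut) to 1 (fully open); "offset": the shift along the tool's x, y, z in mm, a list of three; "rot": the turn, a rotation vector about the tool's x, y, z in degrees, a list of three. In form: [{"jaw": jaw, "offset": [dx, dy, dz], "rot": [ax, ay, az]}, ...]. A call has exactly 5 rows; each row shifts and turns the commanded pose from where the row before left it, along the tool's axes as they then stand; what a row does not reach is not made up. A row lasts 1/8 s, in which the tool goes at most 62.5 mm and 10.7 degrees, less where a joint would pass 70% of its speed; a pose out of reach is approached as far as the arm can. A call is refused whole if a number of a shift passes 62.5 or a number of a turn 10.7, either way. A call with a gripper value outside its range is refused whole. The fingers move at their own pace and stop on an object; the grip force is fixed at half the most. Time passes only in rows, so rows that do not move let the fingers close, or fill a call up. It gives the time, the measured TCP pose, the force, the opening and the grip force at its end, in the units of the state.
- ctrl.get_obs(): the state, without advancing time (a new reading comes with each control period).
- ctrl.camera(name): name is "scene" or "top"; returns (picture, depth): 400x640x3 uint8, red, green, blue; 400x640 float32, m along the optical axis (not along the pixel's ray), 0 where there is no reading.
- ctrl.camera_params(name): a dict with "K" (3x3 intrinsics, pixels), "cam_to_world" (4x4, takes a point from camera to world coordinates). Camera axes: x right, y down, z forward; pixel columns grow to the right and rows downward; lengths in m; the calibration is good to about 2 mm. A picture is of the moment at which its call begins. camera_params takes no time and is no camera call.
- ctrl.hand_in(): hands the job in; it is judged then, once.
Trained networks look in the newest picture that a camera, given by its name, has taken for a name from the list of things; names that differ only in an ending like _2 or _b are one class to them, and where a whole thing is asked for, a point or a joint stands for the part that bears it (a point fixed in the world has none). Each returns a list of dicts, best first, with "score" (0 to 1); they miss things now and then, are a little off and sometimes report something else, mostly with a low value. They report only what shows in the picture. A call takes as long as a camera call. They do not tell look-alikes from the thing itself.
- ctrl.outline_of(camera, target): "region" (400x640 bool, what is visible of it) and "position" ([column, row] in pixels, amid what is visible of it).
The state is a dict: "time_s": time; "q": joint angles; "dq": joint speeds; "joint_efforts": joint torques, N m; "eef_pos": TCP position; "eef_rot": TCP orientation; "wrist_force": force on the tool from outside, world axes, zero at the start; "torque": the same for the moment, N m; "opening": opening from 0.0 (shut) to 1.0 (fully open); "grasp_force": force on a finger pad.
Only numpy, scipy, OpenCV 4.12 (cv2) and the standard library are available. Lean on these libraries where they do the work, as an engineer would, in place of code of your own. Each camera call takes 0.05 s, during which the arm holds its last target. There are 200 camera calls.

## Working session

There is one attempt and no reset: what is moved stays moved. The work goes in short steps, Python scripts to look and compute and a tool call to move; the robot and the scene stay as the last step left them, time stands still between calls to the robot, and variables do not carry over. Pictures are saved under pics/ and viewed, at most 10 in all, crops included, and the job is handed in when it is done.

Besides the shell and the picture viewer there is one more tool, called after "Call:" by a JSON object that holds its "name" and its "arguments", one argument or row to a line. apply_moves: Moves the arm, as the interface text tells. Its arguments: {"type":"object","properties":{"moves":{"type":"array"}},"required":["moves"]}

```bash
mkdir -p pics; ls; cat > h.py <<'E'
import numpy as np, cv2
from bench import ctrl
from scipy.spatial.transform import Rotation as R
def cloud(name,depth):
    P=ctrl.camera_params(name);K=P["K"];T=np.array(P["cam_to_world"])
    v,u=np.mgrid[0:400,0:640]
    p=np.stack([(u-K[0][2])/K[0][0]*depth,(v-K[1][2])/K[1][1]*depth,depth],-1)
    w=p@T[:3,:3].T+T[:3,3]; w[depth<=0]=np.nan
    return w
def proj(name,p):
    P=ctrl.camera_params(name);K=np.array(P["K"]);T=np.array(P["cam_to_world"])
    c=T[:3,:3].T@(np.array(p)-T[:3,3]); q=K@c; return q[:2]/q[2]
E
python3 - <<'E'
from h import *
ims=[]
for n in ["scene","top"]:
    im,d=ctrl.camera(n); np.savez(f"{n}0.npz",im=im,d=d); ims.append(im)
    w=cloud(n,d); print(n,np.round(ctrl.camera_params(n)["cam_to_world"],3).tolist(),np.round(ctrl.camera_params(n)["K"],1).tolist())
    for t in ["knife","tool_block","mould","cover","rasp","spray_can","mixing_tub","mug"]:
        for r in ctrl.outline_of(n,t):
            m=r["region"]; q=w[m]; print(n,t,round(r["score"],2),np.round(r["position"]),m.sum(),np.round(np.nanmedian(q,0),3),np.round(np.nanpercentile(q,[2,98],axis=0),3).tolist())
    cv2.imwrite(f"pics/{n}0.png",im[:,:,::-1])
o=ctrl.get_obs();print(o)
E
```

```text
pics
scene [[-0.896, 0.231, -0.38, 1.113], [0.444, 0.508, -0.738, 1.056], [0.023, -0.83, -0.558, 0.898], [0.0, 0.0, 0.0, 1.0]] [[425.7, 0.0, 323.4], [0.0, 425.7, 194.1], [0.0, 0.0, 1.0]]
scene knife 0.86 [405. 236.] 289 [0.483 0.345 0.144] [[0.468, 0.321, 0.099], [0.49, 0.351, 0.179]]
scene knife 0.85 [420. 261.] 1148 [0.514 0.442 0.145] [[0.496, 0.416, 0.002], [0.527, 0.458, 0.232]]
scene tool_block 0.76 [394. 248.] 1577 [0.497 0.303 0.074] [[0.438, 0.195, 0.002], [0.518, 0.379, 0.099]]
scene tool_block 0.7 [335. 283.] 1862 [0.706 0.35  0.066] [[0.655, 0.297, -0.001], [0.757, 0.402, 0.107]]
scene mould 0.83 [276. 190.] 2971 [ 0.686 -0.137  0.061] [[0.597, -0.279, 0.003], [0.783, -0.078, 0.145]]
scene cover 0.83 [276. 177.] 1188 [ 0.679 -0.169  0.105] [[0.635, -0.279, 0.058], [0.717, -0.093, 0.146]]
scene rasp 0.51 [392. 212.] 225 [0.465 0.247 0.155] [[0.453, 0.234, 0.093], [0.472, 0.253, 0.196]]
scene rasp 0.27 [394. 249.] 1570 [0.497 0.305 0.075] [[0.443, 0.195, 0.002], [0.518, 0.379, 0.1]]
scene spray_can 0.85 [309. 244.] 1046 [0.712 0.209 0.096] [[0.677, 0.177, 0.004], [0.735, 0.
[... 1225 characters left out ...]
: 0.9, 'q': array([ 1.03067947e+00,  1.80781793e-01,  1.60696869e+00,  4.91869534e-06,
        1.35379511e+00, -2.06287322e-01]), 'dq': array([ 6.22141067e-04, -1.11519134e-04, -2.32897185e-03, -1.07479465e-03,
       -2.51089158e-04, -5.14321299e-05]), 'joint_efforts': array([ 5.16363598e-04, -4.44832027e+01, -3.51694429e+01, -3.48276535e-04,
        4.86126864e-04,  2.70607643e-05]), 'eef_pos': array([0.188399  , 0.54329442, 0.23131386]), 'eef_rot': array([6.34381276e-06, 1.66141314e-01, 9.86101954e-01, 2.27889190e-05]), 'wrist_force': array([-0.59136542, -0.70555887,  1.11199082]), 'torque': array([-0.03022468,  0.02217707,  0.000809  ]), 'grasp_force': 0.0, 'opening': 0.9994953516563939}
```

View pictures.

```bash
python3 - <<'E'
import cv2
s=cv2.imread("pics/scene0.png");t=cv2.imread("pics/top0.png")
a=cv2.resize(s[80:340,230:490],(400,400),interpolation=3)
b=cv2.resize(t[130:290,140:300],(400,400),interpolation=3)
cv2.imwrite("pics/crop1.png",cv2.hconcat([a,b]))
E
```

```text
(no output)
```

View pics/scene0.png

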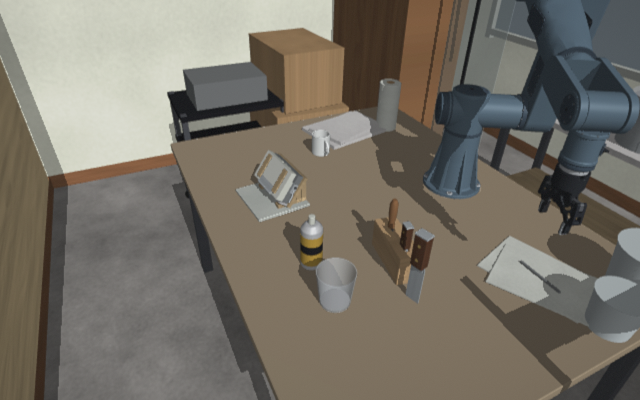

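View pics/crop1.png

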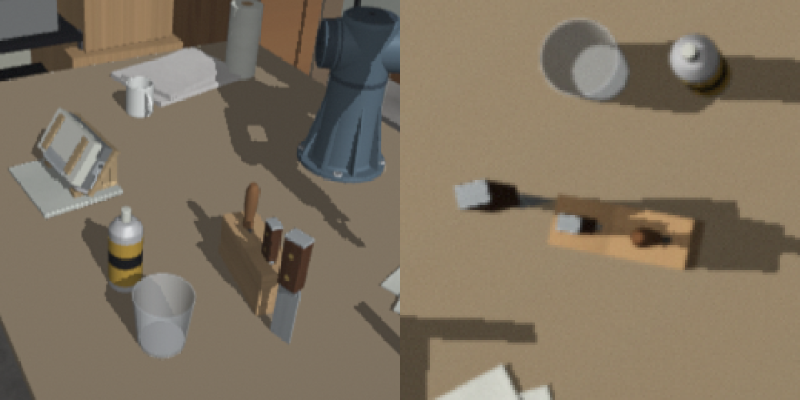

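View pics/top0.png

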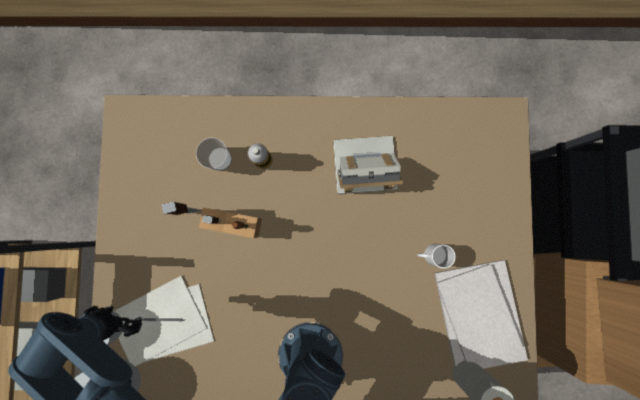

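```bash
cat > fit.py <<'E'
from h import *
from scipy.optimize import least_squares
c,s=np.cos(np.radians(35)),np.sin(np.radians(35))
XP=np.array([c,0,s]);ZP=np.array([-s,0,c]);F=np.array([.020,0,.046])
def box(p,lo,hi):
    ce=(np.array(lo)+hi)/2;h=(np.array(hi)-lo)/2
    q=abs(p-ce)-h; return np.linalg.norm(np.maximum(q,0),axis=-1)+np.minimum(q.max(-1),0)
def loc(p,v,z=0):
    d=p-[v[0],v[1],z];C,S=np.cos(v[2]),np.sin(v[2])
    return np.stack([C*d[:,0]+S*d[:,1],-S*d[:,0]+C*d[:,1],d[:,2]],-1)
def sd_mould(p,v):
    q=loc(p,v); l=q-F; t=np.stack([l@XP,l[:,1],l@ZP],-1)
    return np.min([box(q,[-.085,-.11,0],[.115,.11,.012]),box(t,[-.028,-.095,0],[.026,.095,.11])],0)
def sd_block(p,v): return box(loc(p,v),[-.035,-.095,0],[.035,.095,.1])
def sd_knife(p,v): return box(loc(p,v,.1),[-.011,-.015,0],[.011,.015,.08])
def fit(sd,p,v0,loss=.003):
    r=least_squares(lambda v:sd(p,v),v0,loss="soft_l1",f_scale=loss,x_scale=[.01,.01,.1])
    return r.x,np.median(abs(sd(p,r.x)))
E
python3 - <<'E'
from fit import *
P={}
for n in ["scene","top"]:
    z=np.load(n+"0.npz"); P[n]=cloud(n,z["d"]).reshape(-1,3)
def sel(p,lo,hi): return p[np.all((p>lo)&(p<hi),1)]
for n in ["scene","top","both"]:
    p=np.vstack(list(P.values())) if n=="both" else P[n]
    m=sel(p,[.5,-.36,.006],[.85,-.02,.16])
    print(n,"mould",len(m),*fit(sd_mould,m,[.66,-.19,0]))
    b=sel(p,[.4,.16,.02],[.54,.385,.103])
    print(n,"block",len(b),*fit(sd_block,b,[.467,.288,0]))
    k=sel(p,[.44,.30,.11],[.51,.38,.19])
    print(n,"knife",len(k),*fit(sd_knife,k,[.475,.335,0]), np.round(np.percentile(k,[3,97],axis=0),3).tolist())
    g=sel(p,[.44,.39,.1],[.56,.5,.3]); print(n,"decoy",np.round(np.percentile(g,[2,98],axis=0),3).tolist())
E
```

```text
scene mould 2854 [ 0.67231332 -0.18958067  0.09226681] 0.0029167988862542783
scene block 1443 [ 0.46726242  0.28602549 -0.17480614] 0.001246118125809284
scene knife 261 [ 0.47575624  0.33302447 -0.18517517] 0.0010521784835504748 [[0.468, 0.321, 0.114], [0.489, 0.35, 0.178]]
scene decoy [[0.494, 0.421, 0.103], [0.528, 0.459, 0.232]]
top mould 3357 [ 0.67005655 -0.19254065  0.08585795] 0.0018214670691632066
top block 915 [ 0.46499315  0.28342014 -0.18223593] 0.0011922394826236749
top knife 106 [ 0.47325694  0.33074506 -0.15755216] 0.0008896612183844077 [[0.462, 0.314, 0.12], [0.484, 0.344, 0.183]]
top decoy [[0.488, 0.411, 0.127], [0.522, 0.45, 0.237]]
both mould 6211 [ 0.67094118 -0.19028722  0.08731625] 0.0023902173247240185
both block 2358 [ 0.46706237  0.28522643 -0.17366322] 0.0013870093593667497
both knife 367 [ 0.4754738   0.33238033 -0.16939498] 0.0012011827768286382 [[0.463, 0.315, 0.115], [0.489, 0.35, 0.182]]
both decoy [[0.49, 0.412, 0.105], [0.527, 0.458, 0.236]]
```

```bash
cat >> h.py <<'E'
def rot(x,z=None,y=None):
    "rotation from tool z and tool y directions"
    z=np.array(z,float);z/=np.linalg.norm(z);y=np.array(y,float);y-=z*(y@z);y/=np.linalg.norm(y)
    return R.from_matrix(np.stack([np.cross(y,z),y,z],-1))
def cur():
    o=ctrl.get_obs();q=o["eef_rot"];return np.array(o["eef_pos"]),R.from_quat([q[1],q[2],q[3],q[0]])
def plan(wps,jaw=1,start=None):
    "wps: list of (pos,R,n rows); prints rounded rows"
    p,r=start or cur()
    rows=[]
    for P,Q,n in wps:
        for k in range(n,0,-1):
            d=r.inv().apply(np.array(P)-p)/k*1000; a=np.degrees((r.inv()*Q).as_rotvec())/k
            d=np.round(d,1);a=np.round(a,1); rows.append((d.tolist(),a.tolist()))
            p=p+r.apply(d/1000); r=r*R.from_rotvec(a,degrees=True)
    for i,(d,a) in enumerate(rows):
        print(("" if i%5 else "--\n")+'{"jaw":%g,"offset":%s,"rot":%s},'%(jaw,d,a))
    return p,r
YB=-.178; KN=np.array([.4745,.332,.1])
kx=[np.cos(YB),np.sin(YB),0]
RD=rot(None,[0,0,-1],kx)
E
python3 - <<'E'
from h import *
plan([(KN+[0,0,.19],RD,10),(KN+[0,0,.026],RD,5)])
E
```

```text
--
{"jaw":1,"offset":[-34.0, -10.6, -5.9],"rot":[0.0, -0.0, 8.1]},
{"jaw":1,"offset":[-35.1, -5.7, -5.9],"rot":[0.0, -0.0, 8.1]},
{"jaw":1,"offset":[-35.6, -0.7, -5.9],"rot":[0.0, -0.0, 8.1]},
{"jaw":1,"offset":[-35.3, 4.3, -5.9],"rot":[0.0, -0.0, 8.1]},
{"jaw":1,"offset":[-34.3, 9.3, -5.8],"rot":[0.0, -0.0, 8.1]},
--
{"jaw":1,"offset":[-32.7, 14.0, -5.9],"rot":[0.0, -0.0, 8.1]},
{"jaw":1,"offset":[-30.4, 18.5, -5.8],"rot":[0.0, -0.0, 8.1]},
{"jaw":1,"offset":[-27.5, 22.5, -5.9],"rot":[0.0, -0.0, 8.1]},
{"jaw":1,"offset":[-24.0, 26.2, -5.8],"rot":[0.0, -0.0, 8.1]},
{"jaw":1,"offset":[-20.1, 29.3, -5.9],"rot":[0.0, -0.0, 8.2]},
--
{"jaw":1,"offset":[-0.0, 0.0, 32.8],"rot":[0.0, -0.0, -0.0]},
{"jaw":1,"offset":[-0.0, 0.0, 32.8],"rot":[0.0, -0.0, -0.0]},
{"jaw":1,"offset":[-0.0, 0.0, 32.8],"rot":[0.0, -0.0, -0.0]},
{"jaw":1,"offset":[-0.0, 0.0, 32.8],"rot":[0.0, -0.0, -0.0]},
{"jaw":1,"offset":[-0.0, 0.0, 32.8],"rot":[0.0, -0.0, -0.0]},
```

Two things look like the knife: one at scene (405,236) / top (209,219) standing in the block, and a larger one at scene (420,261) / top (174,209) beside the block with its blade showing. The smaller one in the block fits: its handle top is at z≈0.18 and about 22×30 mm. The enlarged crop confirms it, and the rasp is at scene (393,211).

Call:
{"name": "apply_moves", "arguments": {
  "moves": [
    {"jaw": 1,"offset": [-34,-10.6,-5.9],"rot": [0,0,8.1]},
    {"jaw": 1,"offset": [-35.1,-5.7,-5.9],"rot": [0,0,8.1]},
    {"jaw": 1,"offset": [-35.6,-0.7,-5.9],"rot": [0,0,8.1]},
    {"jaw": 1,"offset": [-35.3,4.3,-5.9],"rot": [0,0,8.1]},
    {"jaw": 1,"offset": [-34.3,9.3,-5.8],"rot": [0,0,8.1]}
  ]
}}

```text
time_s: 1.52
eef_pos: [0.3324, 0.4369, 0.261]
eef_rot: [0.0, 0.499, 0.867, 0.0]
wrist_force: [0.4, -0.7, -0.4]
opening: 0.998
grasp_force: 0.0
```

Call:
{"name": "apply_moves", "arguments": {
  "moves": [
    {"jaw": 1,"offset": [-32.7,14,-5.9],"rot": [0,0,8.1]},
    {"jaw": 1,"offset": [-30.4,18.5,-5.8],"rot": [0,0,8.1]},
    {"jaw": 1,"offset": [-27.5,22.5,-5.9],"rot": [0,0,8.1]},
    {"jaw": 1,"offset": [-24,26.2,-5.8],"rot": [0,0,8.1]},
    {"jaw": 1,"offset": [-20.1,29.3,-5.9],"rot": [0,0,8.2]}
  ]
}}

```text
time_s: 2.15
eef_pos: [0.4753, 0.3313, 0.2903]
eef_rot: [-0.0, 0.769, 0.639, 0.0]
wrist_force: [0.9, -0.2, -1.0]
opening: 0.997
grasp_force: 0.0
```

```bash
python3 - <<'E'
from h import *
o=ctrl.get_obs();print(o["time_s"],o["eef_pos"],o["q"]);plan([(KN+[0,0,.026],RD,5)])
print(cur()[1].as_matrix().round(3))
E
```

```text
2.15 [0.47534341 0.3312672  0.29027585] [4.03849506e-01 1.46926820e-01 1.52638468e+00 8.50698468e-05
 1.46803496e+00 5.87026294e-01]
--
{"jaw":1,"offset":[0.1, -0.2, 32.9],"rot":[0.0, -0.0, -0.1]},
{"jaw":1,"offset":[0.1, -0.2, 32.8],"rot":[0.0, -0.0, -0.0]},
{"jaw":1,"offset":[0.1, -0.2, 32.9],"rot":[0.0, -0.0, -0.1]},
{"jaw":1,"offset":[0.1, -0.2, 32.8],"rot":[0.0, -0.0, -0.0]},
{"jaw":1,"offset":[0.1, -0.2, 32.9],"rot":[0.0, -0.0, -0.1]},
[[ 0.182  0.983  0.   ]
 [ 0.983 -0.182  0.   ]
 [ 0.     0.    -1.   ]]
```

Call:
{"name": "apply_moves", "arguments": {
  "moves": [
    {"jaw": 1,"offset": [0,0,32.8],"rot": [0,0,0]},
    {"jaw": 1,"offset": [0,0,32.8],"rot": [0,0,0]},
    {"jaw": 1,"offset": [0,0,32.8],"rot": [0,0,0]},
    {"jaw": 1,"offset": [0,0,32.8],"rot": [0,0,0]},
    {"jaw": 1,"offset": [0,0,32.8],"rot": [0,0,0]}
  ]
}}

```text
time_s: 2.78
eef_pos: [0.4745, 0.332, 0.125]
eef_rot: [0.0, 0.767, 0.641, 0.0]
wrist_force: [-0.6, 0.2, -0.3]
opening: 0.999
grasp_force: 0.0
```

Call:
{"name": "apply_moves", "arguments": {
  "moves": [
    {"jaw": 0.5,"offset": [0,0,0],"rot": [0,0,0]},
    {"jaw": 0.3,"offset": [0,0,0],"rot": [0,0,0]},
    {"jaw": 0,"offset": [0,0,0],"rot": [0,0,0]},
    {"jaw": 0,"offset": [0,0,0],"rot": [0,0,0]},
    {"jaw": 0,"offset": [0,0,0],"rot": [0,0,0]}
  ]
}}

```text
time_s: 3.4
eef_pos: [0.4754, 0.3326, 0.1278]
eef_rot: [0.0, 0.767, 0.641, 0.001]
wrist_force: [-0.7, 0.4, 5.6]
opening: 0.254
grasp_force: 59.4
```

```bash
python3 - <<'E'
from h import *
o=ctrl.get_obs();print(o)
im,d=ctrl.camera("scene");cv2.imwrite("pics/g.png",cv2.resize(im[150:350,300:500,::-1],(600,600),interpolation=3))
E
```

```text
{'time_s': 3.4, 'q': array([4.05884142e-01, 3.02155874e-01, 1.68214179e+00, 1.12189060e-04,
       1.15431298e+00, 5.84171619e-01]), 'dq': array([ 0.00212792, -0.00208636, -0.00019342, -0.00083148, -0.00049911,
       -0.00044128]), 'joint_efforts': array([-3.17845931e-01, -4.36087453e+01, -2.94186974e+01, -1.11334885e-01,
       -3.19765918e-01, -5.02664916e-03]), 'eef_pos': array([0.47544968, 0.33257565, 0.12782032]), 'eef_rot': array([3.77699792e-04, 7.67263433e-01, 6.41330335e-01, 1.44328169e-03]), 'wrist_force': array([-0.71769887,  0.41408928,  5.61066239]), 'torque': array([-0.05108051,  0.21648592,  0.00353281]), 'grasp_force': 59.354681968688965, 'opening': 0.25361337940670436}
```

View pics/g.png

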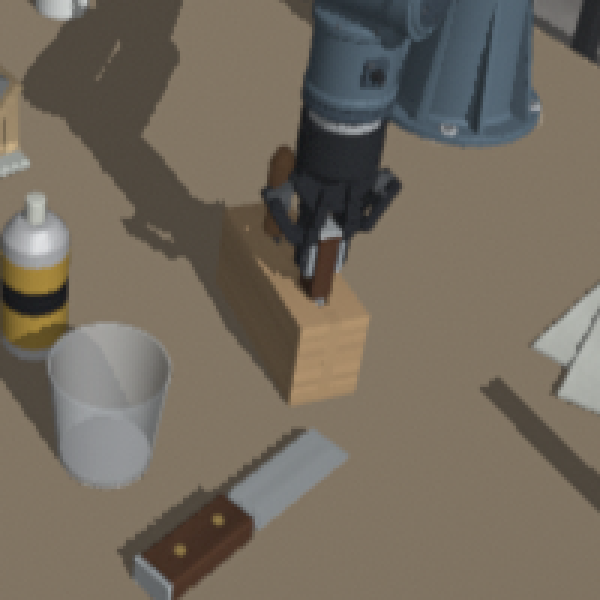

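The smaller knife is gripped in the block, at about (320,270) in the crop. The large look-alike had been free-standing and now lies flat on the bench at about (240,510), clear of everything. I'll lift the knife out and go to the left pry slot.

```bash
cat >> fit.py <<'E'
M=np.array([.671,-.1905,.087]); L=.1228
def mw(p,M=M):
    C,S=np.cos(M[2]),np.sin(M[2]);return np.array([M[0]+C*p[0]-S*p[1],M[1]+S*p[0]+C*p[1],p[2]])
def mdir(p,M=M):
    C,S=np.cos(M[2]),np.sin(M[2]);return np.array([C*p[0]-S*p[1],S*p[0]+C*p[1],p[2]])
def pose(tip,phi,M=M,L=L):
    "tip in mould frame [x,y,z]; phi: knife handle lean from vertical toward +x, deg"
    a=np.radians(phi); u=np.array([np.sin(a),0,np.cos(a)]); x=np.array([np.cos(a),0,-np.sin(a)])
    return mw(np.array(tip)+L*u,M),rot(None,mdir(-u),mdir(x))
YS=.0695
MOUTH=F+.110*ZP+[0,YS,0]
E
python3 - <<'E'
from fit import *
p,r=cur()
a=p+[0,0,.272]
P,Q=pose(MOUTH+.02*ZP,-35)
print(P,MOUTH,mw(MOUTH))
plan([(a,RD,5),(P,Q,10)])
E
```

```text
[ 0.54043377 -0.13212415  0.25308164] [-0.04309341  0.0695      0.13610672] [ 0.6220307  -0.12500726  0.13610672]
--
{"jaw":1,"offset":[0.1, 0.1, -54.4],"rot":[0.0, -0.0, -0.0]},
{"jaw":1,"offset":[0.1, 0.1, -54.4],"rot":[0.0, -0.0, -0.0]},
{"jaw":1,"offset":[0.1, 0.2, -54.4],"rot":[0.0, -0.0, -0.0]},
{"jaw":1,"offset":[0.1, 0.1, -54.4],"rot":[0.1, -0.1, -0.0]},
{"jaw":1,"offset":[-0.0, 0.1, -54.4],"rot":[0.0, -0.0, -0.0]},
--
{"jaw":1,"offset":[-44.6, 14.6, 14.7],"rot":[-3.5, 0.5, -1.5]},
{"jaw":1,"offset":[-45.1, 12.5, 15.1],"rot":[-3.5, 0.5, -1.5]},
{"jaw":1,"offset":[-45.5, 10.4, 15.4],"rot":[-3.5, 0.5, -1.5]},
{"jaw":1,"offset":[-45.9, 8.3, 15.6],"rot":[-3.5, 0.4, -1.5]},
{"jaw":1,"offset":[-46.2, 6.1, 15.7],"rot":[-3.5, 0.5, -1.5]},
--
{"jaw":1,"offset":[-46.4, 4.0, 15.6],"rot":[-3.4, 0.4, -1.5]},
{"jaw":1,"offset":[-46.6, 1.8, 15.5],"rot":[-3.5, 0.5, -1.4]},
{"jaw":1,"offset":[-46.8, -0.3, 15.1],"rot":[-3.4, 0.4, -1.5]},
{"jaw":1,"offset":[-46.8, -2.4, 14.7],"rot":[-3.5, 0.5, -1.4]},
{"jaw":1,"offset":[-46.9, -4.4, 14.2],"rot":[-3.4, 0.4, -1.5]},
```

Call:
{"name": "apply_moves", "arguments": {
  "moves": [
    {"jaw": 0,"offset": [0,0,-30],"rot": [0,0,0]},
    {"jaw": 0,"offset": [0,0,-60],"rot": [0,0,0]},
    {"jaw": 0,"offset": [0,0,-60.6],"rot": [0,0,0]},
    {"jaw": 0,"offset": [0,0,-60.6],"rot": [0,0,0]},
    {"jaw": 0,"offset": [0,0,-60.6],"rot": [0,0,0]}
  ]
}}

```text
time_s: 4.08
eef_pos: [0.474, 0.3318, 0.3998]
eef_rot: [0.0, 0.767, 0.641, -0.0]
wrist_force: [0.5, -0.5, -0.9]
opening: 0.25
grasp_force: 59.1
```

Call:
{"name": "apply_moves", "arguments": {
  "moves": [
    {"jaw": 0,"offset": [-44.6,14.6,14.7],"rot": [-3.5,0.5,-1.5]},
    {"jaw": 0,"offset": [-45.1,12.5,15.1],"rot": [-3.5,0.5,-1.5]},
    {"jaw": 0,"offset": [-45.5,10.4,15.4],"rot": [-3.5,0.5,-1.5]},
    {"jaw": 0,"offset": [-45.9,8.3,15.6],"rot": [-3.5,0.4,-1.5]},
    {"jaw": 0,"offset": [-46.2,6.1,15.7],"rot": [-3.5,0.5,-1.5]}
  ]
}}

```text
time_s: 4.7
eef_pos: [0.5064, 0.0983, 0.324]
eef_rot: [0.104, 0.714, 0.683, 0.114]
wrist_force: [0.1, -0.5, -1.5]
opening: 0.251
grasp_force: 59.3
```

Call:
{"name": "apply_moves", "arguments": {
  "moves": [
    {"jaw": 0,"offset": [-46.4,4.0,15.6],"rot": [-3.4,0.4,-1.5]},
    {"jaw": 0,"offset": [-46.6,1.8,15.5],"rot": [-3.5,0.5,-1.4]},
    {"jaw": 0,"offset": [-46.8,-0.3,15.1],"rot": [-3.4,0.4,-1.5]},
    {"jaw": 0,"offset": [-46.8,-2.4,14.7],"rot": [-3.5,0.5,-1.4]},
    {"jaw": 0,"offset": [-46.9,-4.4,14.2],"rot": [-3.4,0.4,-1.5]}
  ]
}}

```text
time_s: 5.32
eef_pos: [0.5388, -0.1341, 0.2508]
eef_rot: [0.204, 0.644, 0.704, 0.221]
wrist_force: [0.3, 0.5, -2.6]
opening: 0.248
grasp_force: 59.3
```

Call:
{"name": "apply_moves", "arguments": {
  "moves": [
    {"jaw": 0,"offset": [0,0,0],"rot": [0,0,0]},
    {"jaw": 0,"offset": [0,0,0],"rot": [0,0,0]},
    {"jaw": 0,"offset": [0,0,0],"rot": [0,0,0]},
    {"jaw": 0,"offset": [0,0,0],"rot": [0,0,0]},
    {"jaw": 0,"offset": [0,0,0],"rot": [0,0,0]}
  ]
}}

```text
time_s: 5.95
eef_pos: [0.5395, -0.1317, 0.2513]
eef_rot: [0.203, 0.644, 0.704, 0.221]
wrist_force: [-0.4, -0.0, -1.6]
opening: 0.249
grasp_force: 59.6
```

```bash
python3 - <<'E'
from fit import *
o=ctrl.get_obs();print(o["time_s"],o["eef_pos"],o["q"].round(2),o["wrist_force"],o["opening"])
p,r=cur(); print("tip",p+r.apply([0,0,L]), "want",mw(MOUTH+.02*ZP))
ims=[]
for n in ["scene","top"]:
    im,d=ctrl.camera(n); np.savez(n+"1.npz",im=im,d=d)
    c=proj(n,mw(MOUTH)); print(n,c,proj(n,p+r.apply([0,0,L])))
    u,v=c.round().astype(int); 
    im=np.ascontiguousarray(im[v-45:v+35,u-30:u+50,::-1]); ims.append(cv2.resize(im,(400,400),interpolation=3))
cv2.imwrite("pics/pre.png",cv2.hconcat(ims))
E
```

```text
5.95 [ 0.53952179 -0.13174082  0.25130623] [-0.7  -0.23  2.09  0.54  0.9  -1.05] [-0.40304486 -0.04362158 -1.58166611] 0.24861657533721582
tip [ 0.60958129 -0.12559042  0.15064005] want [ 0.61060256 -0.12600402  0.15248977]
scene [294.25831382 170.79328964] [297.42759462 166.36578163]
top [349.21381593 175.76169874] [349.72731742 178.8916871 ]
```

View pics/pre.png

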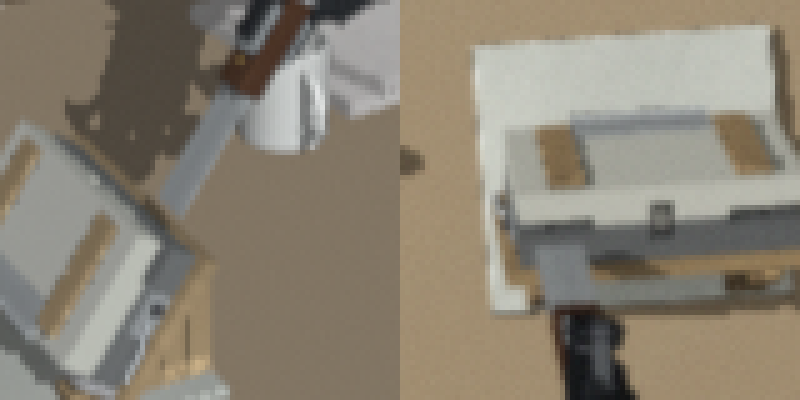

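```bash
python3 - <<'E'
from fit import *
for n in ["scene","top"]:
    z=np.load(n+"0.npz"); w=cloud(n,z["d"])
    q=loc(w.reshape(-1,3),M); l=q-F; t=np.stack([l@XP,l[:,1],l@ZP],-1).reshape(400,640,3)*1000
    c=proj(n,mw(MOUTH)).round().astype(int)
    print(n,c)
    if n=="top":
        for u in range(c[0]-14,c[0]+16,2):
            print(u,[tuple(np.round(t[v,u]).astype(int)) for v in range(c[1]-6,c[1]+10)])
    else:
        for v in range(c[1]-12,c[1]+10,2):
            print(v,[tuple(np.round(t[v,u]).astype(int)) for u in range(c[0]-10,c[0]+14,2)])
# knife in current view: points near blade in tool frame
p,r=cur()
for n in ["scene","top"]:
    z=np.load(n+"1.npz"); w=cloud(n,z["d"]).reshape(-1,3); k=r.inv().apply(w-p)*1000
    s=k[(abs(k[:,0])<28)&(abs(k[:,1])<9)&(k[:,2]>40)&(k[:,2]<110)]
    h=k[(abs(k[:,0])<28)&(abs(k[:,1])<20)&(k[:,2]>90)&(k[:,2]<140)]
    print(n,len(s),np.percentile(s,[1,5,50,95,99],axis=0).round(1).tolist(),"endz",np.percentile(h[:,2],[90,97,100]).round(1))
E
```

```text
scene [294 171]
159 [(np.int64(-31), np.int64(-56), np.int64(106)), (np.int64(-37), np.int64(-53), np.int64(110)), (np.int64(-189), np.int64(-240), np.int64(71)), (np.int64(-190), np.int64(-230), np.int64(76)), (np.int64(-200), np.int64(-230), np.int64(80)), (np.int64(-205), np.int64(-225), np.int64(84)), (np.int64(-214), np.int64(-223), np.int64(88)), (np.int64(-221), np.int64(-221), np.int64(92)), (np.int64(-229), np.int64(-219), np.int64(96)), (np.int64(-233), np.int64(-212), np.int64(101)), (np.int64(-239), np.int64(-207), np.int64(105)), (np.int64(-240), np.int64(-196), np.int64(111))]
161 [(np.int64(-14), np.int64(-27), np.int64(106)), (np.int64(-28), np.int64(-36), np.int64(107)), (np.int64(-37), np.int64(-37), np.int64(109)), (np.int64(-186), np.int64(-217), np.int64(71)), (np.int64(-192), np.int64(-213), np.int64(75)), (np.int64(-201), np.int64(-212), np.int64(79)), (np.int64(-205), np.int64(-205), np.int64(84)), (np.int64(-212), np.int64(-203), np.int64(88)), (np.int64(-219), np.int64(-199), np.int64(92)), (np.int64(-222), np.int64(-192), np.int64(97)), (np.int64(-229), np.
[... 15747 characters left out ...]
(np.int64(-13), np.int64(24), np.int64(109)), (np.int64(-15), np.int64(24), np.int64(113)), (np.int64(-19), np.int64(24), np.int64(112)), (np.int64(-23), np.int64(24), np.int64(112)), (np.int64(-27), np.int64(24), np.int64(110)), (np.int64(-29), np.int64(24), np.int64(114)), (np.int64(-32), np.int64(24), np.int64(115)), (np.int64(-35), np.int64(25), np.int64(117))]
scene 131 [[-17.7, -4.6, 41.1], [-14.0, -3.4, 43.9], [2.6, -0.0, 74.7], [17.6, 3.0, 106.2], [18.8, 3.8, 109.1]] endz [123.  125.9 127. ]
top 107 [[-17.3, -3.1, 42.7], [-16.0, -2.3, 44.1], [-1.5, -0.7, 74.3], [13.5, 0.7, 106.1], [14.6, 1.5, 108.6]] endz [139.5 139.8 140. ]<stdin>:9: RuntimeWarning: invalid value encountered in cast
```

The pictures show the blade end just behind the left slot: scene crop about (175,215), top crop about (565,245), with the slot at about (510–592,228) in the top crop. The depth data puts the slot where the fit expects it, and the blade is centred in the grip. The tip is about 2 mm too far to the −x side, so I'll correct that and insert.

```bash
python3 - <<'E'
from fit import *
A=pose(MOUTH+.015*ZP,-35);B=pose(MOUTH-.022*ZP,-35)
plan([(*A,3),(A[0],A[1],2),(*B,5)])
E
```

```text
--
{"jaw":1,"offset":[-0.0, 0.7, 1.3],"rot":[-0.0, -0.0, 0.0]},
{"jaw":1,"offset":[-0.1, 0.6, 1.3],"rot":[-0.0, -0.0, 0.0]},
{"jaw":1,"offset":[-0.0, 0.7, 1.4],"rot":[-0.1, -0.0, 0.1]},
{"jaw":1,"offset":[-0.0, -0.0, -0.0],"rot":[0.0, -0.0, -0.0]},
{"jaw":1,"offset":[-0.0, -0.0, -0.0],"rot":[0.0, -0.0, -0.0]},
--
{"jaw":1,"offset":[-0.0, -0.0, 7.4],"rot":[0.0, -0.0, -0.0]},
{"jaw":1,"offset":[-0.0, -0.0, 7.4],"rot":[0.0, -0.0, -0.0]},
{"jaw":1,"offset":[-0.0, -0.0, 7.4],"rot":[0.0, -0.0, -0.0]},
{"jaw":1,"offset":[-0.0, -0.0, 7.4],"rot":[0.0, -0.0, -0.0]},
{"jaw":1,"offset":[-0.0, -0.0, 7.4],"rot":[0.0, -0.0, -0.0]},
```

Call:
{"name": "apply_moves", "arguments": {
  "moves": [
    {"jaw": 0,"offset": [0,0.7,1.3],"rot": [0,0,0]},
    {"jaw": 0,"offset": [0,0.7,1.3],"rot": [0,0,0]},
    {"jaw": 0,"offset": [0,0.6,1.4],"rot": [0,0,0]},
    {"jaw": 0,"offset": [0,0,0],"rot": [0,0,0]},
    {"jaw": 0,"offset": [0,0,0],"rot": [0,0,0]}
  ]
}}

```text
time_s: 6.68
eef_pos: [0.5431, -0.1323, 0.2487]
eef_rot: [0.203, 0.644, 0.703, 0.221]
wrist_force: [0.6, -0.2, -1.1]
opening: 0.248
grasp_force: 59.6
```

Call:
{"name": "apply_moves", "arguments": {
  "moves": [
    {"jaw": 0,"offset": [0,0,5],"rot": [0,0,0]},
    {"jaw": 0,"offset": [0,0,5],"rot": [0,0,0]},
    {"jaw": 0,"offset": [0,0,5],"rot": [0,0,0]},
    {"jaw": 0,"offset": [0,0,5],"rot": [0,0,0]},
    {"jaw": 0,"offset": [0,0,5],"rot": [0,0,0]}
  ]
}}

```text
time_s: 7.3
eef_pos: [0.5576, -0.131, 0.2279]
eef_rot: [0.203, 0.644, 0.703, 0.221]
wrist_force: [-0.6, -0.2, -1.1]
opening: 0.251
grasp_force: 59.6
```

```bash
cat >> fit.py <<'E'
def tipinfo():
    p,r=cur();t=p+r.apply([0,0,L]);q=loc(t[None],M)[0];l=q-F
    z=-r.as_matrix()[:,2];z=loc((z+[M[0],M[1],0])[None],M)[0]
    o=ctrl.get_obs();f=o["wrist_force"]
    print("t",round(o["time_s"],2),"tip mould",(q*1e3).round(1),"slot xyz",np.round([l@XP*1e3,q[1]*1e3-YS*1e3,l@ZP*1e3-110],1),"lean",np.degrees(np.arctan2(z[0],z[2])).round(1),"F tool",r.inv().apply(f).round(1),"T",r.inv().apply(o["torque"]).round(2),"open",round(o["opening"],3))
E
python3 -c "
from fit import *
tipinfo()"
```

```text
t 7.3 tip mould [-37.5  69.1 127.2] slot xyz [ -0.6  -0.4 -10.5] lean -34.9 F tool [-0.1 -1.2  0.6] T [ 0.46  0.03 -0.01] open 0.251
```

Call:
{"name": "apply_moves", "arguments": {
  "moves": [
    {"jaw": 0,"offset": [0,0,4],"rot": [0,0,0]},
    {"jaw": 0,"offset": [0,0,4],"rot": [0,0,0]},
    {"jaw": 0,"offset": [0,0,4],"rot": [0,0,0]},
    {"jaw": 0,"offset": [0,0,4],"rot": [0,0,0]},
    {"jaw": 0,"offset": [0,0,1],"rot": [0,0,0]}
  ]
}}

```text
time_s: 7.92
eef_pos: [0.5671, -0.1301, 0.214]
eef_rot: [0.203, 0.644, 0.703, 0.221]
wrist_force: [0.5, -0.1, -1.5]
opening: 0.25
grasp_force: 59.6
```

Call:
{"name": "apply_moves", "arguments": {
  "moves": [
    {"jaw": 0,"offset": [0,0,1],"rot": [0,0,0]},
    {"jaw": 0,"offset": [0,0,1],"rot": [0,0,0]},
    {"jaw": 0,"offset": [0,0,1],"rot": [0,0,0]},
    {"jaw": 0,"offset": [0,0,0],"rot": [0,0,0]},
    {"jaw": 0,"offset": [0,0,0],"rot": [0,0,0]}
  ]
}}

```text
time_s: 8.55
eef_pos: [0.5688, -0.1301, 0.2119]
eef_rot: [0.203, 0.644, 0.703, 0.221]
wrist_force: [-0.2, 0.2, -1.0]
opening: 0.25
grasp_force: 59.6
```

```bash
python3 - <<'E'
from fit import *
tipinfo()
ims=[]
for n in ["scene","top"]:
    im,d=ctrl.camera(n); c=proj(n,mw(MOUTH)); u,v=c.round().astype(int)
    ims.append(cv2.resize(np.ascontiguousarray(im[v-45:v+35,u-30:u+50,::-1]),(400,400),interpolation=3))
cv2.imwrite("pics/ins.png",cv2.hconcat(ims))
E
```

```text
t 8.55 tip mould [-26.3  69.1 111.2] slot xyz [ -0.5  -0.4 -30.1] lean -34.9 F tool [ 0.2 -0.7  0.7] T [ 0.49 -0.04  0.03] open 0.25
```

View pics/ins.png

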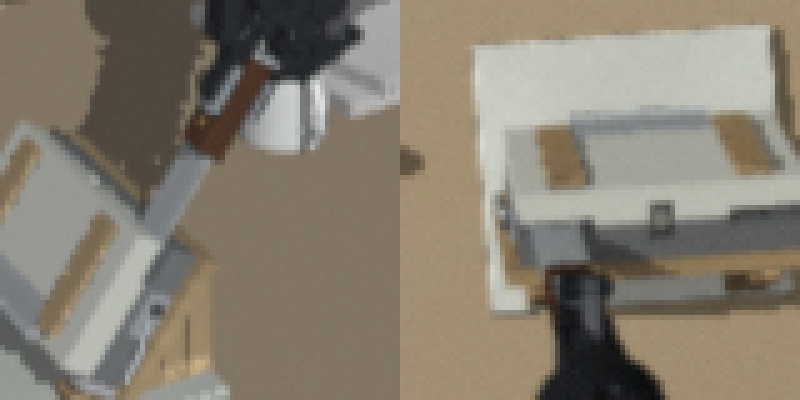

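The blade now enters between the white cover edge and the grey back half, at scene crop about (150,225) and top crop about (560,225). I'll press on until it meets the slot floor.

Call:
{"name": "apply_moves", "arguments": {
  "moves": [
    {"jaw": 0,"offset": [0,0,1],"rot": [0,0,0]},
    {"jaw": 0,"offset": [0,0,0.7],"rot": [0,0,0]},
    {"jaw": 0,"offset": [0,0,0.5],"rot": [0,0,0]},
    {"jaw": 0,"offset": [0,0,0.3],"rot": [0,0,0]},
    {"jaw": 0,"offset": [0,0,0],"rot": [0,0,0]}
  ]
}}

```text
time_s: 9.28
eef_pos: [0.57, -0.1304, 0.2116]
eef_rot: [0.203, 0.644, 0.704, 0.221]
wrist_force: [-21.6, 0.6, 18.5]
opening: 0.247
grasp_force: 63.3
```

```bash
python3 -c "
from fit import *
tipinfo()"
```

```text
t 9.28 tip mould [-25.1  68.6 110.9] slot xyz [  0.3  -0.9 -31. ] lean -34.9 F tool [  2.5  -7.  -27.5] T [2.28 0.63 0.06] open 0.247
```

Call:
{"name": "apply_moves", "arguments": {
  "moves": [
    {"jaw": 0,"offset": [0,0,-1.6],"rot": [0,0,0]},
    {"jaw": 0,"offset": [0,0,-1],"rot": [0,0,0]},
    {"jaw": 0,"offset": [0,0,0],"rot": [0,0,0]},
    {"jaw": 0,"offset": [0,0,0],"rot": [0,0,0]},
    {"jaw": 0,"offset": [0,0,0],"rot": [0,0,0]}
  ]
}}

```text
time_s: 9.9
eef_pos: [0.5688, -0.13, 0.2118]
eef_rot: [0.203, 0.644, 0.703, 0.221]
wrist_force: [0.2, 0.8, -2.0]
opening: 0.251
grasp_force: 59.6
```

```bash
cat >> fit.py <<'E'
TOP=F+.110*ZP
def slotpose(tx,tz,lean,y=.069): return pose(TOP+[0,y,0]+(tx*XP+tz*ZP)/1000,lean)
def lever(d,c=.3):
    a=np.radians(d); return slotpose(-5.5+1.5/np.cos(a)+28.5*np.tan(a)+c,-28.5,-35-d)
H=F+.026*XP
def sweep(th,lean,y=.069,extra=0):
    a=np.radians(th-35);x=np.array([np.cos(a),0,-np.sin(a)]);z=np.array([np.sin(a),0,np.cos(a)])
    l=np.radians(lean);xk=np.array([np.cos(l),0,-np.sin(l)])
    return pose(H+(-.0205+extra)*x+.083*z-.0015*xk+[0,y,0],lean)
E
python3 - <<'E'
from fit import *
tipinfo()
w=[(*lever(d),1) for d in (5,10,15,20,25)]
e=plan(w)
print(e[0],lever(25)[0],sweep(4,-60)[0])
E
```

```text
t 9.9 tip mould [-26.3  69.1 111.1] slot xyz [ -0.6  -0.4 -30.1] lean -34.9 F tool [ 0.7 -0.9  1.8] T [ 0.45  0.01 -0.03] open 0.251
--
{"jaw":1,"offset":[-0.1, -11.5, -1.1],"rot":[-5.1, 0.0, 0.0]},
{"jaw":1,"offset":[-0.0, -8.1, 0.7],"rot":[-5.0, -0.0, 0.0]},
{"jaw":1,"offset":[-0.0, -8.1, 0.9],"rot":[-5.0, -0.0, 0.0]},
{"jaw":1,"offset":[-0.0, -8.0, 1.2],"rot":[-5.0, -0.0, 0.0]},
{"jaw":1,"offset":[-0.0, -8.0, 1.4],"rot":[-5.0, -0.0, 0.0]},
[ 0.54030517 -0.13262912  0.17973203] [ 0.54036586 -0.13263198  0.1797503 ] [ 0.53936151 -0.13271957  0.18160055]
```

Call:
{"name": "apply_moves", "arguments": {
  "moves": [
    {"jaw": 0,"offset": [0,-11.5,-1.1],"rot": [-5,0,0]},
    {"jaw": 0,"offset": [0,-8.1,0.7],"rot": [-5,0,0]},
    {"jaw": 0,"offset": [0,-8.1,0.9],"rot": [-5,0,0]},
    {"jaw": 0,"offset": [0,-8,1.2],"rot": [-5,0,0]},
    {"jaw": 0,"offset": [0,-8,1.4],"rot": [-5,0,0]}
  ]
}}

```text
time_s: 10.52
eef_pos: [0.5402, -0.1334, 0.1805]
eef_rot: [0.34, 0.585, 0.638, 0.368]
wrist_force: [-1.7, 2.9, -2.3]
opening: 0.25
grasp_force: 59.7
```

```bash
python3 - <<'E'
from fit import *
tipinfo()
im,d=ctrl.camera("scene");np.savez("s2.npz",im=im,d=d)
w=[(*sweep(th,th-60),1) for th in (7,12,17,22,27,32,37,42,47,52)]
plan(w)
w=cloud("scene",d);q=(loc(w.reshape(-1,3),M)-F); t=np.stack([q@XP,q[:,1],q@ZP],-1)
s=t[(abs(t[:,1])<.07)&(t[:,0]>.018)&(t[:,0]<.08)&(t[:,2]>.01)&(t[:,2]<.1)];
print(len(s),np.polyfit(s[:,2],s[:,0],1))
E
```

```text
t 10.53 tip mould [-18.9  68.  119.3] slot xyz [ 10.2  -1.5 -27.7] lean -60.1 F tool [ 3.  -2.7 -0.1] T [1.35 1.13 0.02] open 0.25
--
{"jaw":1,"offset":[-0.4, 21.7, 0.8],"rot":[7.3, 0.1, -0.0]},
{"jaw":1,"offset":[0.0, 18.0, 2.0],"rot":[5.0, -0.0, -0.0]},
{"jaw":1,"offset":[0.1, 18.0, 2.1],"rot":[5.0, -0.0, -0.0]},
{"jaw":1,"offset":[-0.0, 17.9, 2.1],"rot":[5.0, -0.0, -0.0]},
{"jaw":1,"offset":[-0.0, 18.0, 2.1],"rot":[5.0, -0.0, -0.0]},
--
{"jaw":1,"offset":[-0.0, 17.9, 2.0],"rot":[5.0, -0.0, -0.0]},
{"jaw":1,"offset":[-0.0, 18.0, 2.1],"rot":[5.0, -0.0, -0.0]},
{"jaw":1,"offset":[-0.0, 18.0, 2.1],"rot":[5.0, -0.0, -0.0]},
{"jaw":1,"offset":[-0.0, 17.9, 2.1],"rot":[5.0, -0.0, -0.0]},
{"jaw":1,"offset":[-0.0, 18.0, 2.1],"rot":[5.0, -0.0, 0.0]},
584 [0.0293054  0.02857822]
```

Call:
{"name": "apply_moves", "arguments": {
  "moves": [
    {"jaw": 0,"offset": [-0.4,21.7,0.8],"rot": [7.3,0,0]},
    {"jaw": 0,"offset": [0,18,2],"rot": [5,0,0]},
    {"jaw": 0,"offset": [0,18,2.1],"rot": [5,0,0]},
    {"jaw": 0,"offset": [0,18,2.1],"rot": [5,0,0]},
    {"jaw": 0,"offset": [0,18,2.1],"rot": [5,0,0]}
  ]
}}

```text
time_s: 11.2
eef_pos: [0.6036, -0.1259, 0.2388]
eef_rot: [0.195, 0.645, 0.707, 0.216]
wrist_force: [-3.0, 1.1, -3.6]
opening: 0.248
grasp_force: 60.4
```

```bash
python3 - <<'E'
from fit import *
tipinfo()
w=[(*sweep(th,min(th-60,6)),1) for th in (32,37,42,47,52,57,62,67,72,76)]
plan(w)
im,d=ctrl.camera("scene");cv2.imwrite("pics/sw.png",cv2.resize(im[100:240,210:350,::-1],(560,560),interpolation=3))
E
```

```text
t 11.2 tip mould [  6.9  70.9 136.9] slot xyz [ 41.4   1.4 -28. ] lean -33.9 F tool [ 1.3 -4.4  1.4] T [1.63 0.35 0.02] open 0.248
--
{"jaw":1,"offset":[-1.3, 22.3, 1.0],"rot":[5.9, -0.3, 0.2]},
{"jaw":1,"offset":[0.0, 17.9, 2.1],"rot":[5.0, -0.0, -0.0]},
{"jaw":1,"offset":[0.0, 18.0, 2.1],"rot":[5.0, -0.0, -0.0]},
{"jaw":1,"offset":[0.0, 17.9, 2.0],"rot":[5.0, -0.0, -0.0]},
{"jaw":1,"offset":[0.0, 18.0, 2.1],"rot":[5.0, -0.0, -0.0]},
--
{"jaw":1,"offset":[0.0, 18.0, 2.1],"rot":[5.0, -0.0, -0.0]},
{"jaw":1,"offset":[0.1, 17.9, 2.1],"rot":[5.0, -0.0, -0.0]},
{"jaw":1,"offset":[-0.0, 15.8, 1.9],"rot":[4.0, -0.0, -0.0]},
{"jaw":1,"offset":[-0.0, 7.3, 1.9],"rot":[-0.0, -0.0, -0.0]},
{"jaw":1,"offset":[-0.0, 5.6, 2.0],"rot":[-0.0, -0.0, -0.0]},
```

View pics/sw.png

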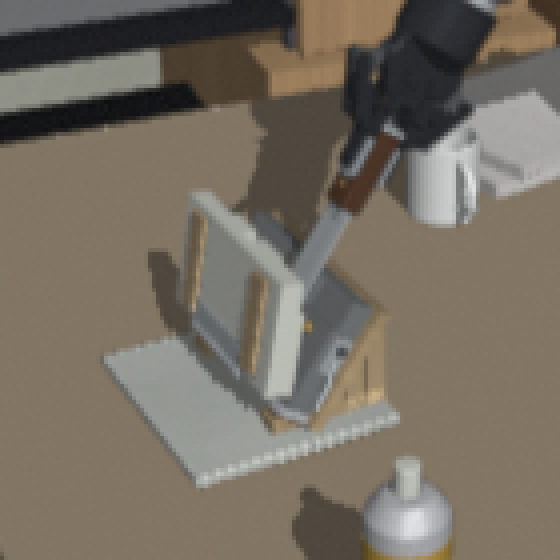

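The cover is swinging open under the blade: cover edge at about (295,290), blade at about (315,240). It is close to upright, so I'll continue the sweep.

Call:
{"name": "apply_moves", "arguments": {
  "moves": [
    {"jaw": 0,"offset": [-0.5,20,1.5],"rot": [5.5,0,0]},
    {"jaw": 0,"offset": [0,18,2.1],"rot": [5,0,0]},
    {"jaw": 0,"offset": [0,18,2.1],"rot": [5,0,0]},
    {"jaw": 0,"offset": [0,18,2.1],"rot": [5,0,0]},
    {"jaw": 0,"offset": [0,18,2.1],"rot": [5,0,0]}
  ]
}}

```text
time_s: 11.88
eef_pos: [0.6906, -0.1177, 0.2665]
eef_rot: [0.048, 0.672, 0.737, 0.056]
wrist_force: [-2.3, 0.2, -1.4]
opening: 0.252
grasp_force: 60.8
```

Call:
{"name": "apply_moves", "arguments": {
  "moves": [
    {"jaw": 0,"offset": [0,18,2.1],"rot": [5,0,0]},
    {"jaw": 0,"offset": [0,18,2.1],"rot": [5,0,0]},
    {"jaw": 0,"offset": [0,15.8,1.9],"rot": [4,0,0]},
    {"jaw": 0,"offset": [0,7.3,1.9],"rot": [0,0,0]},
    {"jaw": 0,"offset": [0,5.6,2],"rot": [0,0,0]}
  ]
}}

```text
time_s: 12.5
eef_pos: [0.7548, -0.1116, 0.2584]
eef_rot: [-0.033, 0.672, 0.739, -0.032]
wrist_force: [-2.5, 0.4, -1.8]
opening: 0.255
grasp_force: 60.9
```

```bash
python3 - <<'E'
from fit import *
tipinfo(); print(ctrl.get_obs()["q"].round(2))
p,r=cur()
im,d=ctrl.camera("scene");cv2.imwrite("pics/sw2.png",cv2.resize(im[100:240,210:350,::-1],(560,560),interpolation=3))
w=cloud("scene",d);q=(loc(w.reshape(-1,3),M))
s=q[(abs(q[:,1])<.06)&(q[:,0]>.05)&(q[:,2]>.08)&(q[:,2]<.2)&(q[:,0]<.2)]
print(len(s),np.polyfit(s[:,2],s[:,0],1))
E
```

```text
t 12.5 tip mould [ 79.   72.  136.1] slot xyz [100.    2.5 -70. ] lean 5.3 F tool [ 0.6 -2.3  2. ] T [0.6  0.03 0.  ] open 0.255
[-0.29  0.66  0.91 -0.03  1.66 -0.39]
215 [ 0.74166837 -0.01057407]
```

View pics/sw2.png

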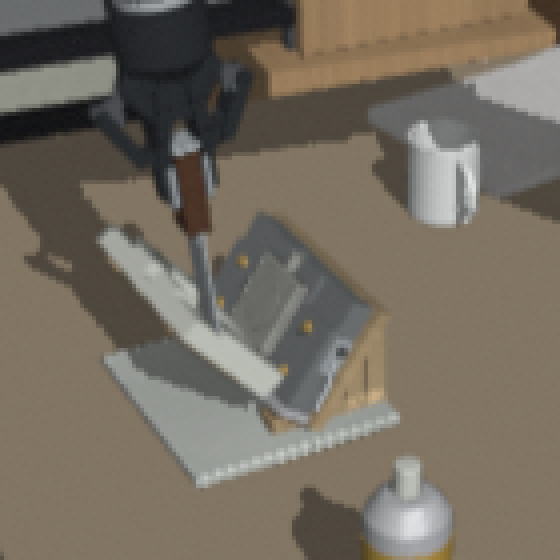

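The cover leans well open, with its outer end at about (110,235) and the depth fit giving about 37° past upright. I'll withdraw the knife and head back to the block.

```bash
python3 - <<'E'
from h import *
p,r=cur()
a=p+r.apply([0,-.006,-.01]); b=a+[-.01,0,.14]; 
plan([(a,r,2),(b,r,3),([.4750,.3324,.37],RD,10)])
E
```

```text
--
{"jaw":1,"offset":[0.0, -3.0, -5.0],"rot":[0.0, 0.0, 0.0]},
{"jaw":1,"offset":[0.0, -3.0, -5.0],"rot":[0.0, 0.0, 0.0]},
{"jaw":1,"offset":[0.6, -7.6, -46.2],"rot":[0.0, 0.0, 0.0]},
{"jaw":1,"offset":[0.6, -7.6, -46.1],"rot":[0.0, 0.0, 0.0]},
{"jaw":1,"offset":[0.6, -7.6, -46.2],"rot":[0.0, 0.0, 0.0]},
--
{"jaw":1,"offset":[46.7, -21.7, 6.2],"rot":[-0.5, 0.0, 1.6]},
{"jaw":1,"offset":[46.1, -23.1, 6.0],"rot":[-0.5, 0.0, 1.6]},
{"jaw":1,"offset":[45.4, -24.4, 5.8],"rot":[-0.5, 0.0, 1.6]},
{"jaw":1,"offset":[44.7, -25.7, 5.5],"rot":[-0.5, 0.1, 1.5]},
{"jaw":1,"offset":[44.0, -26.9, 5.4],"rot":[-0.5, 0.0, 1.6]},
--
{"jaw":1,"offset":[43.3, -28.2, 5.2],"rot":[-0.6, 0.1, 1.5]},
{"jaw":1,"offset":[42.5, -29.4, 4.9],"rot":[-0.5, 0.0, 1.6]},
{"jaw":1,"offset":[41.7, -30.6, 4.7],"rot":[-0.6, 0.1, 1.5]},
{"jaw":1,"offset":[40.9, -31.7, 4.4],"rot":[-0.5, 0.0, 1.6]},
{"jaw":1,"offset":[39.9, -32.8, 4.1],"rot":[-0.6, 0.1, 1.5]},
```

Call:
{"name": "apply_moves", "arguments": {
  "moves": [
    {"jaw": 0,"offset": [0,-3,-5],"rot": [0,0,0]},
    {"jaw": 0,"offset": [0,-3,-5],"rot": [0,0,0]},
    {"jaw": 0,"offset": [0.6,-7.6,-46.2],"rot": [0,0,0]},
    {"jaw": 0,"offset": [0.6,-7.6,-46.1],"rot": [0,0,0]},
    {"jaw": 0,"offset": [0.6,-7.6,-46.2],"rot": [0,0,0]}
  ]
}}

```text
time_s: 13.18
eef_pos: [0.7395, -0.1122, 0.4128]
eef_rot: [-0.032, 0.672, 0.739, -0.032]
wrist_force: [0.5, 0.2, -1.3]
opening: 0.249
grasp_force: 60.8
```

Call:
{"name": "apply_moves", "arguments": {
  "moves": [
    {"jaw": 0,"offset": [46.7,-21.7,6.2],"rot": [-0.5,0,1.6]},
    {"jaw": 0,"offset": [46.1,-23.1,6],"rot": [-0.5,0,1.6]},
    {"jaw": 0,"offset": [45.4,-24.4,5.8],"rot": [-0.5,0,1.6]},
    {"jaw": 0,"offset": [44.7,-25.7,5.5],"rot": [-0.5,0.1,1.5]},
    {"jaw": 0,"offset": [44,-26.9,5.4],"rot": [-0.5,0,1.6]}
  ]
}}

```text
time_s: 13.8
eef_pos: [0.6062, 0.1111, 0.3915]
eef_rot: [-0.016, 0.723, 0.691, -0.017]
wrist_force: [-0.4, 0.1, -1.3]
opening: 0.253
grasp_force: 60.9
```

Call:
{"name": "apply_moves", "arguments": {
  "moves": [
    {"jaw": 0,"offset": [43.3,-28.2,5.2],"rot": [-0.6,0.1,1.5]},
    {"jaw": 0,"offset": [42.5,-29.4,4.9],"rot": [-0.5,0,1.6]},
    {"jaw": 0,"offset": [41.7,-30.6,4.7],"rot": [-0.6,0.1,1.5]},
    {"jaw": 0,"offset": [40.9,-31.7,4.4],"rot": [-0.5,0,1.6]},
    {"jaw": 0,"offset": [39.9,-32.8,4.1],"rot": [-0.6,0.1,1.5]}
  ]
}}

```text
time_s: 14.42
eef_pos: [0.4738, 0.3334, 0.3721]
eef_rot: [0.001, 0.767, 0.641, 0.001]
wrist_force: [0.3, 0.5, -1.6]
opening: 0.251
grasp_force: 60.9
```

Call:
{"name": "apply_moves", "arguments": {
  "moves": [
    {"jaw": 0,"offset": [0,0,30],"rot": [0,0,0]},
    {"jaw": 0,"offset": [0,0,30],"rot": [0,0,0]},
    {"jaw": 0,"offset": [0,0,0],"rot": [0,0,0]},
    {"jaw": 0,"offset": [0,0,0],"rot": [0,0,0]},
    {"jaw": 0,"offset": [0,0,0],"rot": [0,0,0]}
  ]
}}

```text
time_s: 15.05
eef_pos: [0.4759, 0.3323, 0.3129]
eef_rot: [0.001, 0.767, 0.641, 0.001]
wrist_force: [-0.5, 0.1, -2.4]
opening: 0.248
grasp_force: 60.7
```

```bash
python3 - <<'E'
from fit import *
o=ctrl.get_obs();print(o["time_s"],o["eef_pos"],o["wrist_force"],o["opening"])
p,r=cur();print(np.degrees((r.inv()*RD).as_rotvec()))
for n in ["scene","top"]:
    im,d=ctrl.camera(n);np.savez(n+"3.npz",im=im,d=d)
    if n=="scene": S=im
    w=cloud(n,d).reshape(-1,3);k=r.inv().apply(w-p)*1000
    s=k[(abs(k[:,0])<28)&(abs(k[:,1])<12)&(k[:,2]>38)&(k[:,2]<130)]
    if len(s)>20:
        print(n,len(s),np.percentile(s,[2,50,98],axis=0).round(1).tolist(),"slope y/z",np.polyfit(s[:,2],s[:,1],1).round(3),"x/z",np.polyfit(s[:,2],s[:,0],1).round(3))
cv2.imwrite("pics/bk.png",cv2.resize(S[150:310,330:490,::-1],(600,600),interpolation=3))
plan([([.4750,.3324,.245],RD,5)])
E
```

```text
15.05 [0.47587632 0.3323279  0.31291904] [-0.5171147   0.1458441  -2.38828918] 0.24826629637657943
[ 0.16622726 -0.06484265 -0.01827601]
scene 188 [[-15.2, -1.6, 42.2], [3.6, 1.6, 81.1], [17.4, 3.9, 123.4]] slope y/z [-0.003  1.834] x/z [-0.018  4.265]
--
{"jaw":1,"offset":[-0.0, -0.2, 13.4],"rot":[0.0, -0.0, -0.0]},
{"jaw":1,"offset":[-0.0, -0.1, 13.5],"rot":[0.0, -0.0, -0.0]},
{"jaw":1,"offset":[-0.0, -0.2, 13.4],"rot":[0.0, -0.0, -0.0]},
{"jaw":1,"offset":[-0.0, -0.1, 13.5],"rot":[0.1, -0.0, -0.0]},
{"jaw":1,"offset":[-0.0, -0.1, 13.4],"rot":[0.0, -0.0, -0.0]},
```

View pics/bk.png

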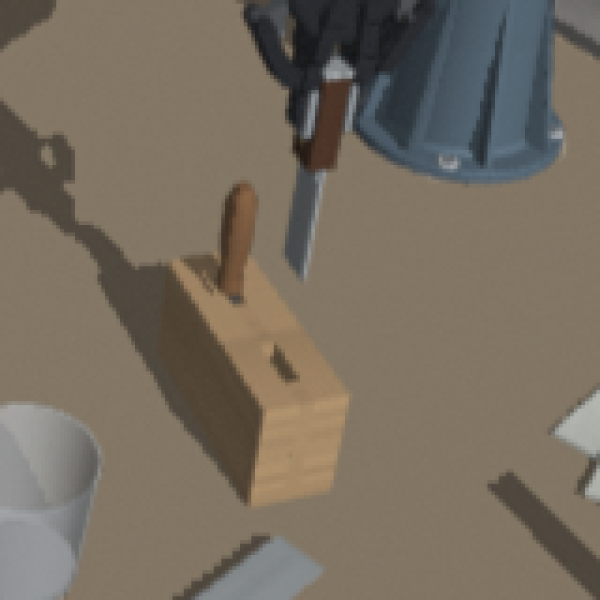

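The knife hangs straight over the block, blade end at about (297,278), and the free slot is open at about (284,362). I'll lower it in.

```bash
python3 - <<'E'
from h import *
print(proj("scene",[.4747,.3322,.1]), proj("top",[.4747,.3322,.1]))
im=np.load("top3.npz")["im"]
E
```

```text
[404.47891249 245.36158085] [213.87907322 218.69693204]
```

Call:
{"name": "apply_moves", "arguments": {
  "moves": [
    {"jaw": 0,"offset": [0,-0.2,14],"rot": [0,0,0]},
    {"jaw": 0,"offset": [0,-0.2,14],"rot": [0,0,0]},
    {"jaw": 0,"offset": [0,-0.2,14],"rot": [0,0,0]},
    {"jaw": 0,"offset": [0,-0.2,14],"rot": [0,0,0]},
    {"jaw": 0,"offset": [0,0,14],"rot": [0,0,0]}
  ]
}}

```text
time_s: 15.78
eef_pos: [0.474, 0.3323, 0.2395]
eef_rot: [0.0, 0.767, 0.642, -0.001]
wrist_force: [0.2, 0.6, -2.0]
opening: 0.25
grasp_force: 60.9
```

Call:
{"name": "apply_moves", "arguments": {
  "moves": [
    {"jaw": 0,"offset": [0,0.4,8],"rot": [0,0,0]},
    {"jaw": 0,"offset": [0,0.4,8],"rot": [0,0,0]},
    {"jaw": 0,"offset": [0,0,8],"rot": [0,0,0]},
    {"jaw": 0,"offset": [0,0,4],"rot": [0,0,0]},
    {"jaw": 0,"offset": [0,0,4],"rot": [0,0,0]}
  ]
}}

```text
time_s: 16.4
eef_pos: [0.4751, 0.3322, 0.2087]
eef_rot: [0.0, 0.767, 0.642, -0.0]
wrist_force: [-0.3, -0.1, -0.8]
opening: 0.254
grasp_force: 60.9
```

```bash
python3 - <<'E'
from h import *
o=ctrl.get_obs();print(o["eef_pos"],o["wrist_force"],o["torque"],o["opening"])
plan([([.4752,.3326,.131],RD,5)])
E
```

```text
[0.47511213 0.33219205 0.20873218] [-0.26059083 -0.05803456 -0.78225048] [ 0.00520737 -0.00500273 -0.01750373] 0.2537558879476203
--
{"jaw":1,"offset":[0.1, -0.0, 15.5],"rot":[0.0, 0.0, 0.0]},
{"jaw":1,"offset":[0.1, -0.0, 15.6],"rot":[0.0, 0.0, 0.0]},
{"jaw":1,"offset":[0.1, -0.0, 15.5],"rot":[0.0, 0.0, 0.0]},
{"jaw":1,"offset":[0.1, -0.0, 15.6],"rot":[0.0, 0.0, 0.0]},
{"jaw":1,"offset":[0.1, -0.0, 15.5],"rot":[0.0, 0.0, 0.0]},
```

Tip is 14 mm inside with no contact force, so I'll continue.

Call:
{"name": "apply_moves", "arguments": {
  "moves": [
    {"jaw": 0,"offset": [0.1,0,15.5],"rot": [0,0,0]},
    {"jaw": 0,"offset": [0.1,0,15.5],"rot": [0,0,0]},
    {"jaw": 0,"offset": [0.1,0,15.5],"rot": [0,0,0]},
    {"jaw": 0,"offset": [0.1,0,15.5],"rot": [0,0,0]},
    {"jaw": 0,"offset": [0,0,13],"rot": [0,0,0]}
  ]
}}

```text
time_s: 17.02
eef_pos: [0.4748, 0.3324, 0.1324]
eef_rot: [0.0, 0.767, 0.642, -0.001]
wrist_force: [-0.0, 0.6, -1.6]
opening: 0.252
grasp_force: 60.9
```

Call:
{"name": "apply_moves", "arguments": {
  "moves": [
    {"jaw": 0,"offset": [0,0,2],"rot": [0,0,0]},
    {"jaw": 0,"offset": [0,0,1.5],"rot": [0,0,0]},
    {"jaw": 0,"offset": [0,0,1],"rot": [0,0,0]},
    {"jaw": 0,"offset": [0,0,0.5],"rot": [0,0,0]},
    {"jaw": 0,"offset": [0,0,0],"rot": [0,0,0]}
  ]
}}

```text
time_s: 17.65
eef_pos: [0.4752, 0.3325, 0.1291]
eef_rot: [0.0, 0.767, 0.642, -0.0]
wrist_force: [-0.1, 0.5, -1.3]
opening: 0.252
grasp_force: 60.9
```

Call:
{"name": "apply_moves", "arguments": {
  "moves": [
    {"jaw": 0,"offset": [0,0,1],"rot": [0,0,0]},
    {"jaw": 0,"offset": [0,0,0.5],"rot": [0,0,0]},
    {"jaw": 0,"offset": [0,0,0.5],"rot": [0,0,0]},
    {"jaw": 0,"offset": [0,0,0.5],"rot": [0,0,0]},
    {"jaw": 0,"offset": [0,0,0],"rot": [0,0,0]}
  ]
}}

```text
time_s: 18.27
eef_pos: [0.4752, 0.3326, 0.1277]
eef_rot: [0.0, 0.767, 0.642, -0.0]
wrist_force: [-4.0, -2.4, 8.9]
opening: 0.248
grasp_force: 62.5
```

Call:
{"name": "apply_moves", "arguments": {
  "moves": [
    {"jaw": 0,"offset": [0,0,0.5],"rot": [0,0,0]},
    {"jaw": 0.4,"offset": [0,0,0],"rot": [0,0,0]},
    {"jaw": 0.7,"offset": [0,0,0],"rot": [0,0,0]},
    {"jaw": 1,"offset": [0,0,0],"rot": [0,0,0]},
    {"jaw": 1,"offset": [0,0,0],"rot": [0,0,0]}
  ]
}}

```text
time_s: 18.9
eef_pos: [0.475, 0.3324, 0.1256]
eef_rot: [0.0, 0.767, 0.642, -0.0]
wrist_force: [0.0, 0.2, 0.2]
opening: 0.99
grasp_force: 0.0
```

Call:
{"name": "apply_moves", "arguments": {
  "moves": [
    {"jaw": 1,"offset": [0,0,-20],"rot": [0,0,0]},
    {"jaw": 1,"offset": [0,0,-40],"rot": [0,0,0]},
    {"jaw": 1,"offset": [0,0,-50],"rot": [0,0,0]},
    {"jaw": 1,"offset": [0,0,-50],"rot": [0,0,0]},
    {"jaw": 1,"offset": [0,0,-30],"rot": [0,0,0]}
  ]
}}

```text
time_s: 19.52
eef_pos: [0.4757, 0.333, 0.319]
eef_rot: [0.001, 0.767, 0.642, 0.002]
wrist_force: [1.1, 0.2, -0.1]
opening: 1.002
grasp_force: 0.0
```

```bash
python3 - <<'E'
from fit import *
o=ctrl.get_obs();print(o["time_s"],o["eef_pos"],o["wrist_force"])
im,d=ctrl.camera("scene");im=im[:,:,::-1]
w=cloud("scene",d).reshape(-1,3)
k=w[np.all((w>[.44,.30,.11])&(w<[.51,.38,.21]),1)]
print(len(k),*fit(sd_knife,k,[.475,.332,-.178]),"top z",np.percentile(k[:,2],[90,98]))
q=loc(w,M);s=q[(abs(q[:,1])<.06)&(q[:,0]>.05)&(q[:,2]>.08)&(q[:,2]<.2)&(q[:,0]<.2)]
print("cover slope",np.polyfit(s[:,2],s[:,0],1))
cv2.imwrite("pics/end.png",cv2.resize(im[90:330,200:500],(750,600),interpolation=3))
E
```

```text
19.525 [0.47574807 0.33297569 0.31896172] [ 1.12742343  0.23579172 -0.13453323]
263 [ 0.47588854  0.33333415 -0.18029839] 0.0011039496253402725 top z [0.1763435  0.17778539]
cover slope [ 0.93826388 -0.03726114]
```

View pics/end.png

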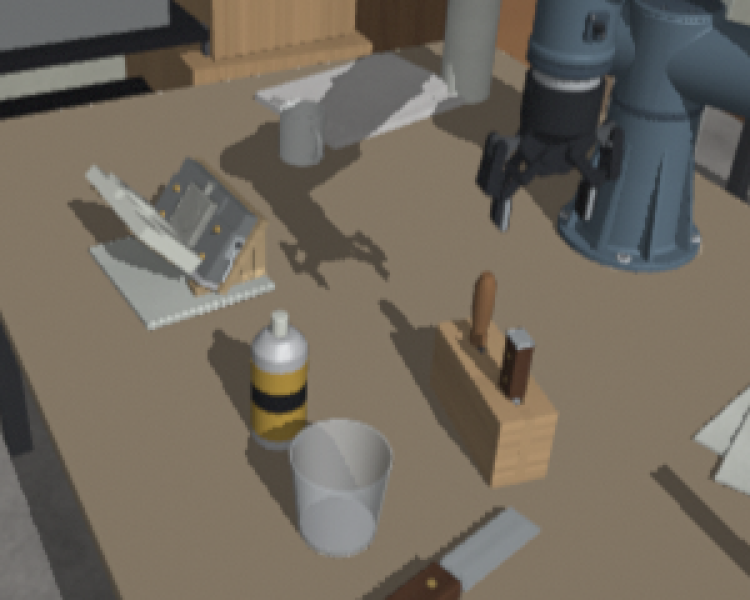

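The knife stands fully home at about (515,365), the same height as at the start. The rasp, can, tub and mug are unmoved, and the cover leans open at about (140,220).

```bash
python3 - <<'E'
from fit import *
print(ctrl.hand_in())
E
```

```text
the job is handed in; nothing more can be done
None
```

I levered the mould cover open with the knife, leaving it roughly 37–43° past upright, and put the knife back in its block slot, blade down and fully home. I handed the job in at about 19.5 s. The rasp, spray can, tub and mug look undisturbed, but the large free-standing knife look-alike (not a listed item) fell flat on the bench as I took the first grasp, cause unknown.

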